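# Shut the bar box and turn the ball dish for the gate

### The arm

A 7-joint arm with a two-finger parallel gripper is mounted at the origin on the work surface. World frame = base frame: x ahead of the robot, y to its left, z up, the work surface at z = 0. Lengths are in mm, angles in rad, forces in N, time in s.
With the tool pointing down it reaches from about 400 to 875 mm from the base axis. Payload 19.3 kg.
Tool frame: the origin (TCP) lies on the centre line of the jaws, within the pads' length; the fingertips stand 8 mm ahead of it and the grasp point (between the pads) lies 11 mm behind it (env.tip_extent is the distance from the TCP to the fingertips, in mm); z points along the fingers, y is the line along which they close (so a half turn about z gives the same grasp; the last joint's range is limited). The gripper opens to 85 mm and grips with 20 to 120 N. Pads are 22 mm wide; open, the fingers measure 114 mm over their backs; the gripper's body (76 mm by 85 mm) begins 54 mm behind the grasp point. The pads swing forward as they close: fully open they stand 13 mm farther back than shut.
Start: joints at [-1.235, 0.521, -0.036, 1.599, 0.021, 1.021, -0.113], TCP at [246.738, 574.226, 239.291] pointing down, gripper open.
Joint ranges: [-2.91, 2.91], [-0.3, 2.13], [-1.5, 1.42], [0.17, 2.43], [-1.26, 4.41], [0.16, 1.93], [-2.52, 2.52]. Speed limits (rad/s): [1.89, 1.89, 2.39, 2.39, 3.01, 3.01, 3.01].

### API

Orientations are given as a 3x3 rotation matrix whose columns are the frame's x, y, z axes.
In Python, from cell import env, vision, status gives the robot as it stands (env), with the cameras (vision) and the readings (status).
- The arm moves only by the shell command python3 drive.py FILE [FORCE], which reads ROWS from the file FILE. ROWS is a JSON list of rows, 1 to 5 of them, each an object with the fields jaw (the finger opening in mm), trans (a list: dx, dy, dz in mm), twist (a turn about the tool's z in rad); a field left out counts as zero (the opening has to be given); each row is the pose to reach, as a shift and turn from the pose commanded when the command began, along the tool's axes at that moment; what a row does not reach only later rows make up. A row lasts 1/12 s, in which the tool goes at most 41.7 mm and 0.125 rad, less where a joint would pass 70% of its speed; a pose out of reach is approached as far as the arm can. The fingers move at their own pace and stop on an object; FORCE is the grip in N (left out, the last holds). Time passes only in rows, so rows that do not move let the fingers close. It prints the time, the measured TCP pose, the force, the opening and the grip force at its end. Input that does not fit is refused with a message, and nothing moves.
- status.state(): the state, without advancing time (a new reading comes with each control period).
- vision.camera(name): name is "side" or "top" or "wrist"; returns a dict with "image" (400x640x3 uint8, red, green, blue), "mtx" (3x3 intrinsics, pixels), "dist_coeffs" ([k1, k2, p1, p2, k3] as OpenCV has them; the pictures are not rectified), "T" (4x4, takes a point from camera to world coordinates). Camera axes: x right, y up, looking along -z (the intrinsics and any distortion apply to the point x, -y, -z); pixel columns grow to the right and rows downward; lengths in mm; the calibration is good to about 2 mm. A picture is of the moment at which its call begins. There is no depth.
- env.hand_in(): hands the job in; it is judged then, once.
The state is a dict: "t": time; "q": joint angles; "dq": joint speeds; "effort": joint torques, N m; "tool_pos": TCP position; "eef_rot": TCP orientation; "contact_force": force on the tool from outside, world axes, zero at the start; "wrist_torque": the same for the moment, N m; "gripper_width": finger opening in mm; "finger_force": force on a finger pad.
Only numpy, scipy, OpenCV 4.12 (cv2) and the standard library are available. Lean on these libraries where they do the work, as an engineer would, in place of code of your own. Each camera call takes 0.05 s, during which the arm holds its last target. There are 200 camera calls.

### The job

The drinks trolley is about to be wheeled through the pool gate: first push the bar box's open drawer fully shut. Then take the dish by its handle, lift it straight up at least 5 cm clear of its cork trivet and, in the air, turn it a quarter turn clockwise as seen from above, so the handle no longer sticks out, all the while keeping it level with the loose cork ball resting in its middle and without touching the ball. Leave the bottle, glasses and corkscrew where they are, and finish still holding the dish steady, level and lifted, centred roughly over the trivet.

Things in the scene. Friction and masses are not known exactly. Their poses are not given: they have to be found in the camera images.
- bar_box: Fixed wooden box on the trolley top, 200 x 200 mm and 90 mm high, one drawer in the face on its -x side. Origin: centre of its underside; its x axis points from the drawer front to the back, the drawer face of the closed box lies 100 mm from the origin along -x. A steel bar spoon lies in the drawer.
- bar_box_drawer0 (a joint): How far the bar box's drawer is pulled out, in m along the box's -x: 0 fully shut, at most 0.134. It slides with a drag of about 1 N and stays where it is left; it meets a stop at 0.
- bar_box_drawer0_handle (a point): Centre of the drawer's steel bar handle: a level round bar 11 mm thick, about 110 mm long, parallel to the drawer front (box y), 35 mm clear in front of it, 52 mm above the trolley top. Two thin stems join it to the front 42 mm either side of this point. It can be pushed. The drawer front behind it is 194 mm wide and runs from 14 to 77 mm above the trolley top.
- trivet: Round cork trivet, 110 mm across, 15 mm thick, fixed to the trolley top. Origin: centre of its underside. At the start the dish stands centred on it with the same axes, the dish handle pointing along the trivet's -x; after the clockwise quarter turn the handle points along the trivet's +y.
- dish: Loose round steel dish, 150 mm across, rim 26 mm above its underside, shallow funnel-like inside that gathers the ball to the middle (a 20 mm wide flat, then slopes of about 9 degrees, growing towards the rim), about 0.25 kg in all, with one straight dark wooden bar handle sticking out level from the rim. Origin: centre of its underside; x points away from the handle, z up.
- dish_grip (a point): Grip point on the dish's handle, at mid-height, 105 mm from the dish's axis along the dish's -x and 25 mm above the dish's underside (40 mm above the trolley top at the start). The handle is a bar along x, 18 mm wide (dish y), 26 mm high, from 70 to 148 mm from the dish's axis; its underside starts 27 mm above the trolley top. A grip of about 60 N holds the dish level.
- dish_mid (a point): Middle of the dish's inner floor, on its axis, 8 mm above its underside.
- ball_center (a point): Centre of the loose cork ball, 36 mm across, about 25 g, lying in the middle of the dish. It rolls; its axes mean nothing.
- bottle: Bystander: green glass swing-top bottle, 74 mm across, 272 mm high, standing. Origin: centre of its underside.
- glass0: Bystander: clear plastic picnic wine glass, 76 mm across, 166 mm high, standing. Origin: centre of its foot's underside.
- glass1: Bystander: the second picnic wine glass, same as the first.
- corkscrew: Bystander: steel wing corkscrew lying flat, 150 mm long (its x), 75 mm wide, up to 32 mm high. Origin: under the middle of its body.
- ball: The loose cork ball. Its origin lies on its surface and wanders as it rolls: use point ball_center.

How it is judged:
By the outcome, as a careful person would: the job done as asked, in the order asked, and still so for the second after the job is handed in, while the arm keeps its last pose, push and grip.
It also fails if it takes over 64 s, if anything falls off the work surface, if the arm or the gripper's body presses on something with over 40 N, if the wrist force passes 120 N, or if a joint passes its speed limit or range.

## Working session

There is one attempt and no reset: what is moved stays moved. The work goes in short steps, Python scripts to look and compute and a shell command to move; the robot and the scene stay as the last step left them, time stands still between calls to the robot, and variables do not carry over. Pictures are saved under pics/ and viewed, at most 10 in all, crops included, and the job is handed in when it is done.

```bash
ls; mkdir -p pics
python3 - <<'E'
from cell import env, vision, status
import cv2, numpy as np
for n in("top","side"):
    c=vision.camera(n); cv2.imwrite(f"pics/{n}0.png",c["image"][:,:,::-1]); print(n,c["mtx"].tolist(),c["dist_coeffs"],np.round(c["T"],3).tolist())
s=status.state();print(s["t"],s["tool_pos"],np.round(s["eef_rot"],3).tolist(),s["gripper_width"])
E
```

```text
cell.py
drive.py
pics
top [[459.55345741585523, 0.0, 315.01741329218254], [0.0, 459.55345741585523, 195.45568778422], [0.0, 0.0, 1.0]] [-0.08768204  0.          0.          0.          0.        ] [[-0.029, 0.988, -0.149, 456.797], [-0.999, -0.034, -0.032, 39.249], [-0.037, 0.148, 0.988, 1161.615], [0.0, 0.0, 0.0, 1.0]]
side [[429.1481819745707, 0.0, 320.32101489611887], [0.0, 429.1481819745707, 204.6907262957337], [0.0, 0.0, 1.0]] [0.00448447 0.         0.         0.         0.        ] [[0.974, 0.123, -0.192, 460.205], [-0.228, 0.506, -0.832, -666.231], [-0.006, 0.854, 0.52, 518.719], [0.0, 0.0, 0.0, 1.0]]
0.1 [246.63926918 573.97701017 238.8185729 ] [[-0.919, 0.395, -0.0], [0.395, 0.919, -0.001], [-0.0, -0.001, -1.0]] 85.6045455651621
```

View pics/top0.png

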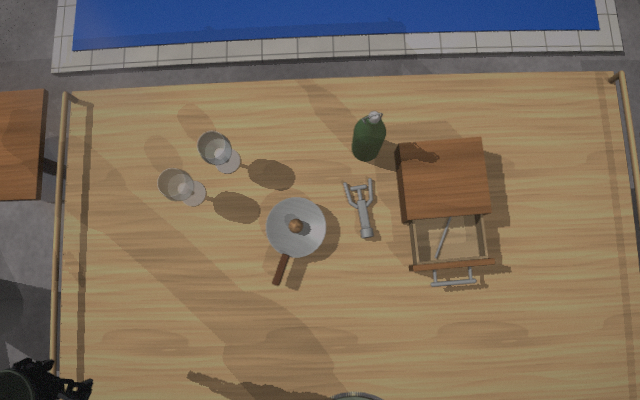

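View pics/side0.png

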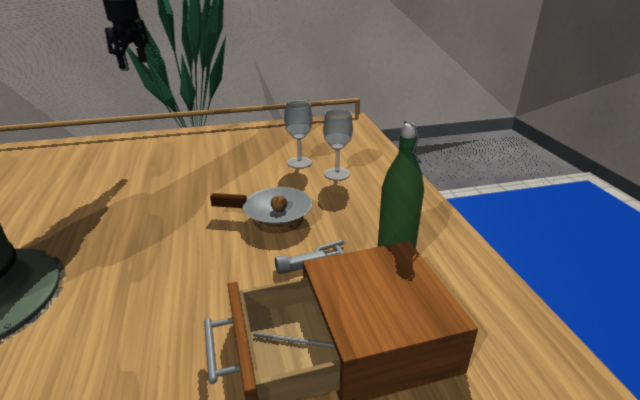

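The top view shows the dish at about (296,227) with its handle running to (277,284). The open drawer has its front at about (452,266) and its bar from (433,285) to (475,282). The side view agrees. Next I'll measure these points.

```bash
cat > h.py <<'E'
import cv2, numpy as np
from cell import env, vision, status
def rays(c,uv):
    p=cv2.undistortPoints(np.array(uv,float).reshape(-1,1,2),c["mtx"],np.array(c["dist_coeffs"])).reshape(-1,2)
    d=np.c_[p[:,0],-p[:,1],-np.ones(len(p))]@c["T"][:3,:3].T
    return c["T"][:3,3],d
def plane(c,uv,z):
    o,d=rays(c,uv); return o+d*((z-o[2])/d[:,2])[:,None]
def big(m,roi):
    k=np.zeros_like(m);x0,y0,x1,y1=roi;k[y0:y1,x0:x1]=m[y0:y1,x0:x1]
    cs=cv2.findContours(k,cv2.RETR_EXTERNAL,cv2.CHAIN_APPROX_NONE)[0]
    return max(cs,key=cv2.contourArea)
E
python3 - <<'E'
from h import *
c=vision.camera("top"); im=c["image"]; c["T"]=np.array(c["T"]); hsv=cv2.cvtColor(im,cv2.COLOR_RGB2HSV)
np.set_printoptions(precision=1,suppress=True)
grey=(hsv[...,1]<45).astype(np.uint8)*255
d=big(grey,(255,185,340,265)); e=cv2.fitEllipse(cv2.convexHull(d)); print("dish px",e, plane(c,[e[0]],41))
p=plane(c,d.reshape(-1,2),41); cc,r=cv2.minEnclosingCircle(p[:,:2].astype(np.float32)); print("dish circ",cc,r)
dark=((hsv[...,2]<110)&(hsv[...,1]>90)).astype(np.uint8)*255
h=big(dark,(262,250,300,295)); hp=plane(c,h.reshape(-1,2),50)[:,:2].astype(np.float32); print("handle",cv2.boundingRect(h),cv2.minAreaRect(hp),cv2.fitLine(hp,2,0,.01,.01).ravel())
b=big(grey,(425,270,482,295)); bp=plane(c,b.reshape(-1,2),55)[:,:2].astype(np.float32)
print("bar",cv2.boundingRect(b),cv2.minAreaRect(bp))
print("bar ends",plane(c,[(432,285),(476,282)],52)); print("box top",plane(c,[(396,143),(482,138),(490,213),(406,221)],90))
print("front top edge", plane(c,[(410,265),(495,260)],77))
print("screw",plane(c,[(367,233),(346,182),(372,180)],20),"bottle",plane(c,[(367,155)],0))
vis=cv2.resize(im[110:310,250:510],None,fx=3,fy=3,interpolation=cv2.INTER_CUBIC)
cv2.imwrite("pics/crop0.png",vis[:,:,::-1])
E
```

```text
dish px ((295.5856628417969, 226.94203186035156), (59.94078826904297, 60.24202346801758), 38.597835540771484) [[549.8 125.6  41. ]]
dish circ (550.38525390625, 126.11087036132812) 74.2236557006836
handle (272, 254, 17, 32) ((448.3427429199219, 164.1016387939453), (18.93964195251465, 76.132080078125), 69.2805404663086) [  0.9  -0.4 448.2 164. ]
bar (431, 270, 45, 17) ((414.9632873535156, -246.2031707763672), (105.28741455078125, 37.57358932495117), 87.94406127929688)
bar ends [[ 400.2 -196.    52. ]
 [ 403.3 -301.6   52. ]]
box top [[ 739.  -123.3   90. ]
 [ 744.6 -331.2   90. ]
 [ 563.1 -334.7   90. ]
 [ 551.3 -136.2   90. ]]
front top edge [[ 449.3 -142.1   77. ]
 [ 453.5 -342.4   77. ]]
screw [[530.9 -49.6  20. ]
 [660.9  -2.5  20. ]
 [663.7 -68.1  20. ]] bottle [[733.4 -60.2   0. ]]
```

View pics/crop0.png

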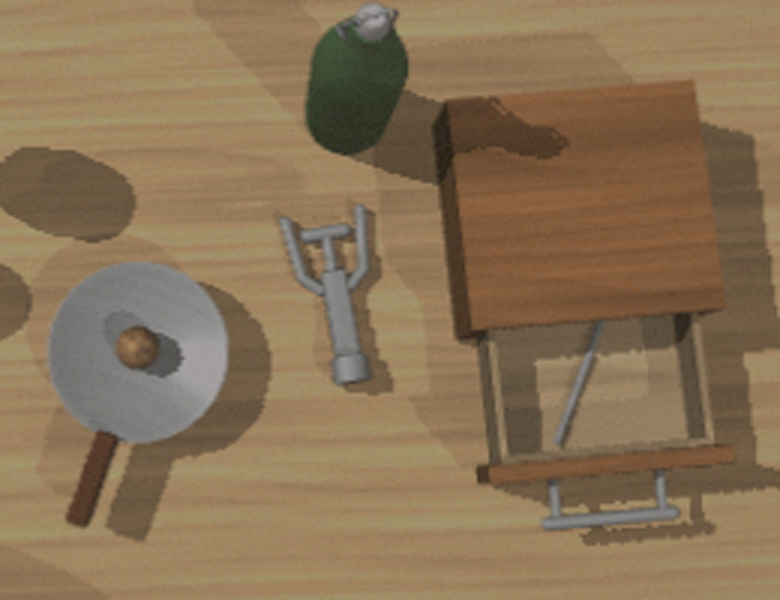

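The crop confirms the drawer bar from about (432,285) to (476,281) and the dish handle heading from (286,256) to (276,284). The dish centre is about (550,126) and the grip point about (452,163). The bar centre is about (402,-249) and the drawer is open about 115 mm. I'll go to the pre-push point by way of (480,150).

```bash
cat > go.py <<'E'
# prints shift in tool axes to a world TCP target and turn to a world yaw (deg) of tool x
import sys,numpy as np
from cell import env, vision, status
x,y,z,a=map(float,sys.argv[1:5]); s=status.state(); R=np.array(s["eef_rot"])
d=R.T@(np.array([x,y,z])-s["tool_pos"]); yaw=np.degrees(np.arctan2(R[1,0],R[0,0]))
print("t",s["t"],"pos",np.round(s["tool_pos"],1),"yaw",round(yaw,1),"-> shift",np.round(d,1),"turn",round(-np.radians((a-yaw+180)%360-180),3),"F",np.round(s["contact_force"],1),"w",round(s["gripper_width"],1))
E
echo '[{"jaw": 0,"trans": [-32,-25,0]},{"jaw": 0,"trans": [-64,-50,0]},{"jaw": 0,"trans": [-96,-75,0]},{"jaw": 0,"trans": [-128,-100,0]},{"jaw": 0,"trans": [-160,-125,0]}]' > mv.in && python3 drive.py mv.in 30
echo '[{"jaw": 0,"trans": [-32,-25,0]},{"jaw": 0,"trans": [-64,-50,0]},{"jaw": 0,"trans": [-96,-75,0]},{"jaw": 0,"trans": [-128,-100,0]},{"jaw": 0,"trans": [-160,-125,0]}]' > mv.in && python3 drive.py mv.in
echo '[{"jaw": 0,"trans": [-31,-24,0]},{"jaw": 0,"trans": [-62,-48,0]},{"jaw": 0,"trans": [-62,-48,0]}]' > mv.in && python3 drive.py mv.in
python3 go.py 362 -250 239 182
```

```text
t: 0.57
tool_pos: [344.9, 394.3, 239.2]
eef_rot: [[-0.919, 0.395, -0.0], [0.395, 0.919, -0.0], [-0.0, -0.0, -1.0]]
contact_force: [1.0, 1.1, 0.5]
gripper_width: 25.6
finger_force: 0.0
t: 0.98
tool_pos: [442.5, 216.3, 239.4]
eef_rot: [[-0.919, 0.395, 0.0], [0.395, 0.919, 0.0], [-0.0, 0.0, -1.0]]
contact_force: [0.8, 0.6, -0.0]
gripper_width: -0.4
finger_force: 0.0
t: 1.23
tool_pos: [482.9, 142.6, 239.4]
eef_rot: [[-0.916, 0.402, 0.001], [0.402, 0.916, -0.002], [-0.002, -0.002, -1.0]]
contact_force: [-0.6, -1.3, -0.8]
gripper_width: 0.5
finger_force: 0.0
t 1.2333 pos [482.9 142.6 239.4] yaw 156.3 -> shift [ -47.3 -408.     1.2] turn -0.449 F [-0.6 -1.3 -0.8] w 0.5
```

```bash
echo '[{"jaw": 0,"trans": [-5,-38,0]},{"jaw": 0,"trans": [-10,-76,0]},{"jaw": 0,"trans": [-14,-114,0]},{"jaw": 0,"trans": [-18,-152,0]},{"jaw": 0,"trans": [-22,-190,0]}]' > mv.in && python3 drive.py mv.in
echo '[{"jaw": 0,"trans": [-5,-38,0]},{"jaw": 0,"trans": [-10,-76,0]},{"jaw": 0,"trans": [-14,-114,0]},{"jaw": 0,"trans": [-18,-152,0]},{"jaw": 0,"trans": [-22,-190,0]}]' > mv.in && python3 drive.py mv.in
echo '[{"jaw": 0,"trans": [-3,-28,0],"twist": -0.1},{"jaw": 0,"trans": [-3,-28,0],"twist": -0.2},{"jaw": 0,"trans": [-3,-28,0],"twist": -0.3},{"jaw": 0,"trans": [-3,-28,0],"twist": -0.4},{"jaw": 0,"trans": [-3,-28,0],"twist": -0.45}]' > mv.in && python3 drive.py mv.in
echo '[{"jaw": 0},{"jaw": 0}]' > mv.in && python3 drive.py mv.in
python3 go.py 362 -249 43 182
```

```text
t: 1.65
tool_pos: [424.3, -35.1, 239.3]
eef_rot: [[-0.919, 0.395, 0.0], [0.395, 0.919, 0.0], [-0.0, 0.0, -1.0]]
contact_force: [1.6, -0.0, 0.7]
gripper_width: -0.5
finger_force: 0.0
t: 2.07
tool_pos: [369.5, -218.4, 239.5]
eef_rot: [[-0.919, 0.395, 0.0], [0.395, 0.919, -0.0], [-0.0, 0.0, -1.0]]
contact_force: [1.0, -0.1, 0.8]
gripper_width: -0.2
finger_force: 0.0
t: 2.48
tool_pos: [362.0, -243.9, 239.2]
eef_rot: [[-0.999, -0.05, -0.0], [-0.05, 0.999, 0.0], [0.0, 0.0, -1.0]]
contact_force: [0.2, 0.3, 0.3]
gripper_width: 0.3
finger_force: 0.0
t: 2.65
tool_pos: [362.1, -243.8, 239.3]
eef_rot: [[-0.999, -0.042, -0.0], [-0.042, 0.999, 0.0], [0.0, 0.0, -1.0]]
contact_force: [-0.0, -0.5, 0.4]
gripper_width: -0.1
finger_force: 0.0
t 2.65 pos [ 362.1 -243.8  239.3] yaw -177.6 -> shift [  0.3  -5.2 196.3] turn 0.007 F [-0.  -0.5  0.4] w -0.1
```

```bash
echo '[{"jaw": 0,"trans": [0,-5,38]},{"jaw": 0,"trans": [0,-5,76]},{"jaw": 0,"trans": [0,-5,114]},{"jaw": 0,"trans": [0,-5,146]},{"jaw": 0,"trans": [0,-5,170]}]' > mv.in && python3 drive.py mv.in
echo '[{"jaw": 0,"trans": [0,0,14]},{"jaw": 0,"trans": [0,0,26]},{"jaw": 0,"trans": [0,0,26]}]' > mv.in && python3 drive.py mv.in
python3 go.py 402 -249 43 182
```

```text
t: 3.07
tool_pos: [361.6, -248.3, 66.9]
eef_rot: [[-0.999, -0.042, -0.002], [-0.042, 0.999, 0.0], [0.002, 0.001, -1.0]]
contact_force: [0.3, -0.5, -0.8]
gripper_width: -0.1
finger_force: 0.0
t: 3.32
tool_pos: [361.5, -248.3, 41.4]
eef_rot: [[-0.999, -0.042, -0.003], [-0.042, 0.999, 0.001], [0.003, 0.001, -1.0]]
contact_force: [-0.4, 1.5, 0.7]
gripper_width: -0.1
finger_force: 0.0
t 3.3167 pos [ 361.5 -248.3   41.4] yaw -177.6 -> shift [-40.4  -2.4  -1.7] turn 0.007 F [-0.4  1.5  0.7] w -0.1
```

Run:
```python
from h import *
c=vision.camera("side");cv2.imwrite("pics/side1.png",c["image"][:,:,::-1])
```

```text
(no output)
```

View pics/side1.png

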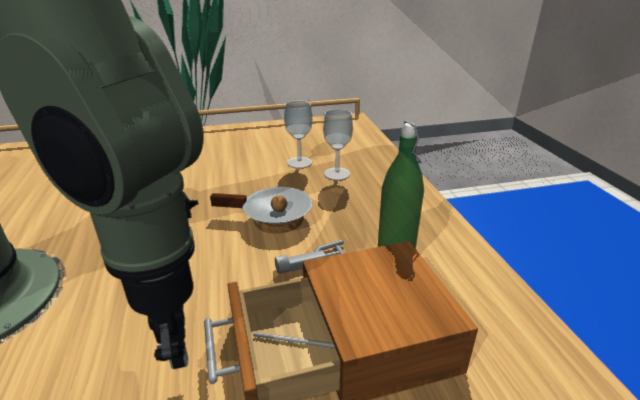

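The closed fingers at (172,350) stand just in front of the bar at (211,350). Now I'll push, slowing down towards the end.

```bash
for i in 1 2; do :; done
echo '[{"jaw": 0,"trans": [-8,0,0]},{"jaw": 0,"trans": [-16,0,0]},{"jaw": 0,"trans": [-24,0,0]},{"jaw": 0,"trans": [-32,0,0]},{"jaw": 0,"trans": [-40,0,0]}]' > mv.in && python3 drive.py mv.in|egrep 'pos|cont'
echo '[{"jaw": 0,"trans": [-8,0,0]},{"jaw": 0,"trans": [-16,0,0]},{"jaw": 0,"trans": [-24,0,0]},{"jaw": 0,"trans": [-32,0,0]},{"jaw": 0,"trans": [-40,0,0]}]' > mv.in && python3 drive.py mv.in|egrep 'pos|cont'
echo '[{"jaw": 0,"trans": [-8,0,0]},{"jaw": 0,"trans": [-16,0,0]},{"jaw": 0,"trans": [-24,0,0]},{"jaw": 0,"trans": [-32,0,0]},{"jaw": 0,"trans": [-40,0,0]}]' > mv.in && python3 drive.py mv.in|egrep 'pos|cont'
echo '[{"jaw": 0,"trans": [-2,0,0]},{"jaw": 0,"trans": [-4,0,0]},{"jaw": 0,"trans": [-6,0,0]},{"jaw": 0,"trans": [-8,0,0]}]' > mv.in && python3 drive.py mv.in|egrep 'pos|cont'
```

```text
tool_pos: [403.6, -246.9, 43.8]
contact_force: [-1.5, 0.1, 1.4]
tool_pos: [443.1, -245.1, 43.3]
contact_force: [-1.3, 0.8, 0.3]
tool_pos: [483.0, -243.4, 43.3]
contact_force: [-1.6, 1.3, -0.1]
tool_pos: [490.1, -243.2, 43.3]
contact_force: [-2.0, 0.8, -0.3]
```

Contact force is about 1.5 N, which matches the drawer's drag. I'll carry on in small steps until the force rises at the stop.

```bash
echo '[{"jaw": 0,"trans": [-1,0,0]},{"jaw": 0,"trans": [-2,0,0]},{"jaw": 0,"trans": [-3,0,0]},{"jaw": 0,"trans": [-4,0,0]}]' > mv.in && python3 drive.py mv.in|egrep 'pos|cont'
echo '[{"jaw": 0,"trans": [-1,0,0]},{"jaw": 0,"trans": [-2,0,0]},{"jaw": 0,"trans": [-3,0,0]}]' > mv.in && python3 drive.py mv.in|egrep 'pos|cont'
```

```text
tool_pos: [492.5, -243.1, 43.1]
contact_force: [-15.3, -0.1, 9.3]
tool_pos: [492.8, -243.0, 42.9]
contact_force: [-30.9, 1.3, 23.1]
```

The stop is reached at x≈492.5. I'll back off, rise and check.

```bash
echo '[{"jaw": 0,"trans": [5,0,0]},{"jaw": 0,"trans": [20,0,0]},{"jaw": 0,"trans": [50,0,0]},{"jaw": 0,"trans": [80,0,0]},{"jaw": 0,"trans": [80,0,-35]}]' > mv.in && python3 drive.py mv.in|egrep 'pos|cont'
echo '[{"jaw": 85,"trans": [0,0,-40]},{"jaw": 85,"trans": [0,0,-80]},{"jaw": 85,"trans": [0,0,-120]},{"jaw": 85,"trans": [0,0,-150]},{"jaw": 85,"trans": [0,0,-150]}]' > mv.in && python3 drive.py mv.in|egrep 'pos|cont'
python3 go.py 452 163 200 159.5
python3 - <<'E'
from h import *
c=vision.camera("top");c["T"]=np.array(c["T"]);cv2.imwrite("pics/top2.png",c["image"][:,:,::-1])
E
```

```text
tool_pos: [410.1, -245.8, 74.6]
contact_force: [-0.7, 0.1, -1.0]
tool_pos: [419.3, -247.6, 233.9]
contact_force: [-0.4, -0.3, 0.2]
t 6.3667 pos [ 419.3 -247.6  233.9] yaw -177.5 -> shift [-50.3 408.9  32.9] turn 0.401 F [-0.4 -0.3  0.2] w 60.6
```

View pics/top2.png

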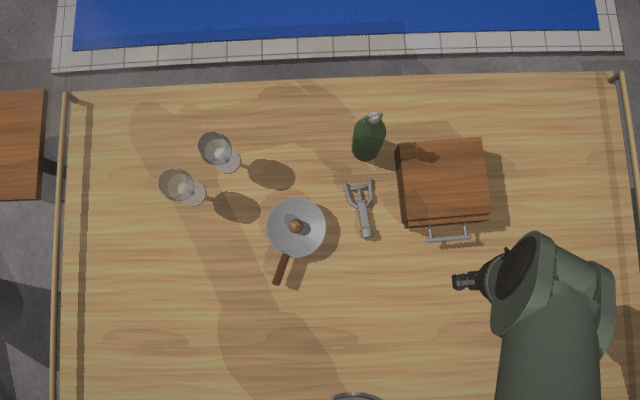

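The drawer front now sits flush with the box at (447,222), and the bar is at (448,238). The other objects haven't moved. On to above the dish handle.

```bash
echo '[{"jaw": 85,"trans": [-5,38,0]},{"jaw": 85,"trans": [-10,76,0]},{"jaw": 85,"trans": [-15,114,0]},{"jaw": 85,"trans": [-20,152,0]},{"jaw": 85,"trans": [-25,190,0]}]' > mv.in && python3 drive.py mv.in|egrep 'pos'
echo '[{"jaw": 85,"trans": [-5,38,0]},{"jaw": 85,"trans": [-10,76,0]},{"jaw": 85,"trans": [-15,114,0]},{"jaw": 85,"trans": [-20,152,0]},{"jaw": 85,"trans": [-25,190,0]}]' > mv.in && python3 drive.py mv.in|egrep 'pos'
echo '[{"jaw": 85,"trans": [0,28,20],"twist": 0.1},{"jaw": 85,"trans": [0,28,40],"twist": 0.2},{"jaw": 85,"trans": [0,28,60],"twist": 0.3},{"jaw": 85,"trans": [0,28,80],"twist": 0.4},{"jaw": 85,"trans": [0,28,80],"twist": 0.4}]' > mv.in && python3 drive.py mv.in|egrep 'pos|wid'
echo '[{"jaw": 85},{"jaw": 85}]' > mv.in && python3 drive.py mv.in|egrep 'pos|wid'
python3 go.py 451.7 162.8 29 159.5
python3 - <<'E'
from h import *
c=vision.camera("wrist");cv2.imwrite("pics/wrist3.png",c["image"][:,:,::-1])
E
```

```text
tool_pos: [433.4, -53.7, 227.7]
tool_pos: [450.0, 137.3, 227.6]
tool_pos: [447.4, 162.8, 144.8]
gripper_width: 84.8
tool_pos: [449.5, 163.4, 148.9]
gripper_width: 85.0
t 7.8333 pos [449.5 163.4 148.9] yaw 159.8 -> shift [-2.300e+00  1.000e-01  1.199e+02] turn 0.005 F [-1.   0.6 -0.2] w 85.0
```

View pics/wrist3.png

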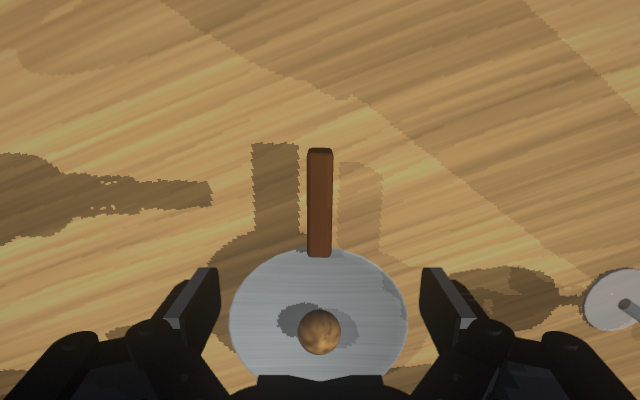

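The handle is centred and vertical at (320,200), midway between the fingers, and the ball is in line with it at (319,332). I'll descend.

```bash
echo '[{"jaw": 85,"trans": [-1,0,30]},{"jaw": 85,"trans": [-2,0,60]},{"jaw": 85,"trans": [-2,0,80]},{"jaw": 85,"trans": [-2,0,95]},{"jaw": 85,"trans": [-2,0,105]}]' > mv.in && python3 drive.py mv.in|egrep 'pos'
echo '[{"jaw": 85,"trans": [0,0,7]},{"jaw": 85,"trans": [0,0,14]},{"jaw": 85,"trans": [0,0,14]},{"jaw": 85,"trans": [0,0,14]}]' > mv.in && python3 drive.py mv.in|egrep 'pos|cont'
python3 go.py 451.7 162.8 29 159.5
```

```text
tool_pos: [451.3, 162.7, 42.8]
tool_pos: [451.4, 162.8, 29.7]
contact_force: [-0.4, 0.7, 0.7]
t 8.6333 pos [451.4 162.8  29.7] yaw 159.6 -> shift [-0.3  0.1  0.7] turn 0.002 F [-0.4  0.7  0.7] w 85.0
```

```bash
echo '[{"jaw": 50},{"jaw": 30},{"jaw": 22},{"jaw": 22},{"jaw": 22}]' > mv.in && python3 drive.py mv.in 60|egrep 'wid|for|pos'
echo '[{"jaw": 20},{"jaw": 18},{"jaw": 16},{"jaw": 14},{"jaw": 12}]' > mv.in && python3 drive.py mv.in|egrep 'wid|for|pos'
echo '[{"jaw": 5},{"jaw": 5},{"jaw": 5},{"jaw": 5},{"jaw": 5}]' > mv.in && python3 drive.py mv.in|egrep 'wid|for|pos'
```

```text
tool_pos: [451.2, 162.9, 29.5]
contact_force: [-0.3, -0.6, 0.5]
gripper_width: 25.0
finger_force: 0.0
tool_pos: [451.1, 162.7, 29.3]
contact_force: [-1.6, -1.6, 3.0]
gripper_width: 17.6
finger_force: 58.5
tool_pos: [451.1, 162.7, 29.3]
contact_force: [-1.0, -0.7, 4.6]
gripper_width: 17.3
finger_force: 58.5
```

```bash
echo '[{"jaw": 5,"trans": [0,0,-1]},{"jaw": 5,"trans": [0,0,-3]},{"jaw": 5,"trans": [0,0,-6]},{"jaw": 5,"trans": [0,0,-10]},{"jaw": 5,"trans": [0,0,-14]}]' > mv.in && python3 drive.py mv.in 65|egrep 'wid|for|pos'
echo '[{"jaw": 5,"trans": [0,0,-4]},{"jaw": 5,"trans": [0,0,-8]},{"jaw": 5,"trans": [0,0,-10]},{"jaw": 5,"trans": [0,0,-11]},{"jaw": 5,"trans": [0,0,-11]}]' > mv.in && python3 drive.py mv.in|egrep 'wid|for|pos'
python3 - <<'E'
from h import *
c=vision.camera("side");cv2.imwrite("pics/side4.png",cv2.resize(c["image"][130:270,180:380],None,fx=3,fy=3)[:,:,::-1])
E
```

```text
tool_pos: [451.1, 162.8, 43.7]
contact_force: [1.4, 1.0, -2.0]
gripper_width: 17.2
finger_force: 63.3
tool_pos: [451.3, 162.8, 54.6]
contact_force: [-0.6, 0.5, -3.2]
gripper_width: 17.0
finger_force: 63.3
```

View pics/side4.png

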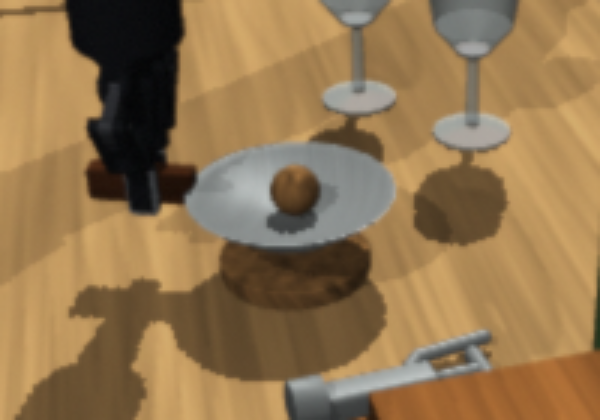

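The dish is off the trivet and level, with the ball central at about (295,190) in the crop. I'll keep lifting to about 80 mm in total.

```bash
echo '[{"jaw": 5,"trans": [0,0,-2]},{"jaw": 5,"trans": [0,0,-5]},{"jaw": 5,"trans": [0,0,-9]},{"jaw": 5,"trans": [0,0,-14]},{"jaw": 5,"trans": [0,0,-19]}]' > mv.in && python3 drive.py mv.in|egrep 'wid|cont|pos'
echo '[{"jaw": 5,"trans": [0,0,-5]},{"jaw": 5,"trans": [0,0,-10]},{"jaw": 5,"trans": [0,0,-15]},{"jaw": 5,"trans": [0,0,-20]},{"jaw": 5,"trans": [0,0,-25]}]' > mv.in && python3 drive.py mv.in|egrep 'wid|cont|pos'
echo '[{"jaw": 5,"trans": [0,0,-4]},{"jaw": 5,"trans": [0,0,-7]},{"jaw": 5,"trans": [0,0,-9]},{"jaw": 5,"trans": [0,0,-10]},{"jaw": 5,"trans": [0,0,-10]}]' > mv.in && python3 drive.py mv.in|egrep 'wid|cont|pos'
python3 go.py 451.7 162.8 109 159.5
python3 -c "
import numpy as np
# orbit about dish centre, in tool axes: axis at (-105,0); turn +phi about tool z
for p in (.01,.03,.06,.1,.14,.2,.25,.3): print(p,np.round([-105+105*np.cos(p),105*np.sin(p)],2))"
```

```text
tool_pos: [451.2, 162.8, 73.9]
contact_force: [0.2, -0.7, -1.9]
gripper_width: 17.2
tool_pos: [451.1, 162.7, 98.8]
contact_force: [0.2, 0.2, -2.9]
gripper_width: 17.0
tool_pos: [451.2, 162.8, 108.4]
contact_force: [0.1, 0.3, -4.3]
gripper_width: 17.3
t 12.0167 pos [451.2 162.8 108.4] yaw 159.6 -> shift [-0.5  0.2 -0.6] turn 0.002 F [ 0.1  0.3 -4.3] w 17.3
0.01 [-0.01  1.05]
0.03 [-0.05  3.15]
0.06 [-0.19  6.3 ]
0.1 [-0.52 10.48]
0.14 [-1.03 14.65]
0.2 [-2.09 20.86]
0.25 [-3.26 25.98]
0.3 [-4.69 31.03]
```

```bash
echo '[{"jaw": 5,"trans": [0,1.05,0],"twist": 0.01},{"jaw": 5,"trans": [-0.05,3.15,0],"twist": 0.03},{"jaw": 5,"trans": [-0.19,6.3,0],"twist": 0.06},{"jaw": 5,"trans": [-0.52,10.48,0],"twist": 0.1},{"jaw": 5,"trans": [-1.03,14.65,0],"twist": 0.14}]' > mv.in && python3 drive.py mv.in|egrep 'wid|cont|pos'
echo '[{"jaw": 5,"trans": [-0.08,4.2,0],"twist": 0.04},{"jaw": 5,"trans": [-0.34,8.39,0],"twist": 0.08},{"jaw": 5,"trans": [-0.75,12.57,0],"twist": 0.12},{"jaw": 5,"trans": [-1.34,16.73,0],"twist": 0.16},{"jaw": 5,"trans": [-2.09,20.86,0],"twist": 0.2}]' > mv.in && python3 drive.py mv.in|egrep 'wid|cont|pos'
echo '[{"jaw": 5,"trans": [-0.08,4.2,0],"twist": 0.04},{"jaw": 5,"trans": [-0.34,8.39,0],"twist": 0.08},{"jaw": 5,"trans": [-0.75,12.57,0],"twist": 0.12},{"jaw": 5,"trans": [-1.34,16.73,0],"twist": 0.16},{"jaw": 5,"trans": [-2.09,20.86,0],"twist": 0.2}]' > mv.in && python3 drive.py mv.in|egrep 'wid|cont|pos'
python3 - <<'E'
from h import *
s=status.state();R=np.array(s["eef_rot"]);print(s["tool_pos"]-105.4*R[:,0],R[:,2],s["q"])
c=vision.camera("top");cv2.imwrite("pics/top5.png",cv2.resize(c["image"][130:310,150:400],None,fx=3,fy=3)[:,:,::-1])
E
```

```text
tool_pos: [457.3, 176.4, 108.1]
contact_force: [0.0, 0.3, -1.9]
gripper_width: 17.0
tool_pos: [469.0, 193.9, 108.1]
contact_force: [0.2, 0.7, -2.7]
gripper_width: 17.1
tool_pos: [484.0, 208.6, 108.1]
contact_force: [-0.3, -0.1, -3.3]
gripper_width: 16.6
[549.66562868 126.06884979 108.07121365] [-2.07345002e-04 -1.37364490e-04 -9.99999969e-01] [-0.73130567  0.57856471  0.29000911  1.97719642 -0.27127712  0.62298542
  0.40774602]
```

View pics/top5.png

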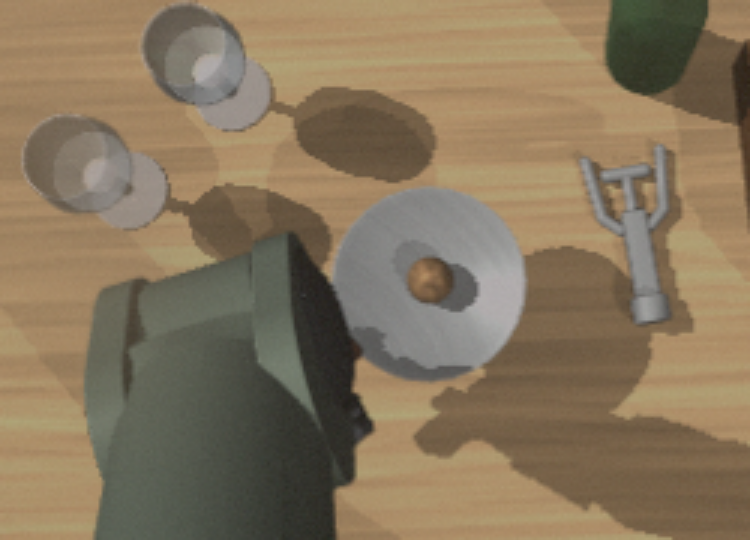

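The ball is still in the middle at (430,280) and the dish centre hasn't moved. The wrist is well above the height of the glasses, so I'll finish the turn.

```bash
echo '[{"jaw": 5,"trans": [-0.08,4.2,0],"twist": 0.04},{"jaw": 5,"trans": [-0.34,8.39,0],"twist": 0.08},{"jaw": 5,"trans": [-0.75,12.57,0],"twist": 0.12},{"jaw": 5,"trans": [-1.34,16.73,0],"twist": 0.16},{"jaw": 5,"trans": [-2.09,20.86,0],"twist": 0.2}]' > mv.in && python3 drive.py mv.in|egrep 'wid|cont|pos'
echo '[{"jaw": 5,"trans": [-0.08,4.2,0],"twist": 0.04},{"jaw": 5,"trans": [-0.34,8.39,0],"twist": 0.08},{"jaw": 5,"trans": [-0.75,12.57,0],"twist": 0.12},{"jaw": 5,"trans": [-1.34,16.73,0],"twist": 0.16},{"jaw": 5,"trans": [-2.09,20.86,0],"twist": 0.2}]' > mv.in && python3 drive.py mv.in|egrep 'wid|cont|pos'
echo '[{"jaw": 5,"trans": [-0.08,4.2,0],"twist": 0.04},{"jaw": 5,"trans": [-0.34,8.39,0],"twist": 0.08},{"jaw": 5,"trans": [-0.75,12.57,0],"twist": 0.12},{"jaw": 5,"trans": [-1.34,16.73,0],"twist": 0.16},{"jaw": 5,"trans": [-2.09,20.86,0],"twist": 0.2}]' > mv.in && python3 drive.py mv.in|egrep 'wid|cont|pos'
echo '[{"jaw": 5,"trans": [-0.08,4.2,0],"twist": 0.04},{"jaw": 5,"trans": [-0.34,8.39,0],"twist": 0.08},{"jaw": 5,"trans": [-0.75,12.57,0],"twist": 0.12},{"jaw": 5,"trans": [-1.34,16.73,0],"twist": 0.16},{"jaw": 5,"trans": [-2.09,20.86,0],"twist": 0.2}]' > mv.in && python3 drive.py mv.in|egrep 'wid|cont|pos'
python3 go.py 586.7 224.4 108.5 69.5
```

```text
tool_pos: [501.6, 219.8, 108.1]
contact_force: [-0.1, 0.4, -2.9]
gripper_width: 16.9
tool_pos: [521.1, 227.5, 108.1]
contact_force: [0.1, 0.6, -3.3]
gripper_width: 16.8
tool_pos: [541.7, 231.1, 108.0]
contact_force: [0.7, 0.2, -2.3]
gripper_width: 17.0
tool_pos: [562.7, 230.5, 108.0]
contact_force: [-0.4, 0.5, -2.9]
gripper_width: 17.3
t 14.9833 pos [562.7 230.5 108. ] yaw 82.7 -> shift [-3.1 24.6 -0.5] turn 0.231 F [-0.4  0.5 -2.9] w 17.3
```

```bash
echo '[{"jaw": 5,"trans": [-0.08,4.2,0],"twist": 0.04},{"jaw": 5,"trans": [-0.34,8.39,0],"twist": 0.08},{"jaw": 5,"trans": [-0.75,12.57,0],"twist": 0.12},{"jaw": 5,"trans": [-1.34,16.73,0],"twist": 0.16},{"jaw": 5,"trans": [-1.89,19.83,0],"twist": 0.19}]' > mv.in && python3 drive.py mv.in|egrep 'wid|cont|pos'
echo '[{"jaw": 5,"trans": [-0.02,2.1,0],"twist": 0.02},{"jaw": 5,"trans": [-0.06,3.7,0],"twist": 0.035},{"jaw": 5,"trans": [-0.09,4.2,0],"twist": 0.04},{"jaw": 5,"trans": [-0.09,4.2,0],"twist": 0.04}]' > mv.in && python3 drive.py mv.in|egrep 'wid|cont|pos'
echo '[{"jaw": 5},{"jaw": 5},{"jaw": 5},{"jaw": 5},{"jaw": 5}]' > mv.in && python3 drive.py mv.in|egrep 'wid|cont|pos'
echo '[{"jaw": 5},{"jaw": 5},{"jaw": 5},{"jaw": 5},{"jaw": 5}]' > mv.in && python3 drive.py mv.in|egrep 'wid|cont|pos'
python3 go.py 586.7 224.4 108.5 69.5
python3 - <<'E'
from h import *
s=status.state();R=np.array(s["eef_rot"]);print(s["tool_pos"]-105.4*R[:,0],R[:,2])
a=vision.camera("top")["image"];b=vision.camera("side")["image"]
cv2.imwrite("pics/end.png",np.hstack([a[100:300,140:500],b[80:280,180:500]])[:,:,::-1])
E
```

```text
tool_pos: [582.3, 226.1, 108.0]
contact_force: [-0.8, 0.2, -2.2]
gripper_width: 17.1
tool_pos: [586.0, 224.6, 108.2]
contact_force: [0.2, 0.6, -2.5]
gripper_width: 16.8
tool_pos: [586.0, 224.7, 108.3]
contact_force: [-0.9, 1.2, -2.3]
gripper_width: 17.1
tool_pos: [586.0, 224.6, 108.3]
contact_force: [-0.8, 0.1, -2.5]
gripper_width: 17.1
t 16.5667 pos [586.  224.6 108.3] yaw 69.7 -> shift [ 0.   0.7 -0.2] turn 0.003 F [-0.8  0.1 -2.5] w 17.1
[549.41131269 125.80378763 108.2764    ] [-4.44117453e-05 -6.51862383e-05 -9.99999997e-01]
```

View pics/end.png

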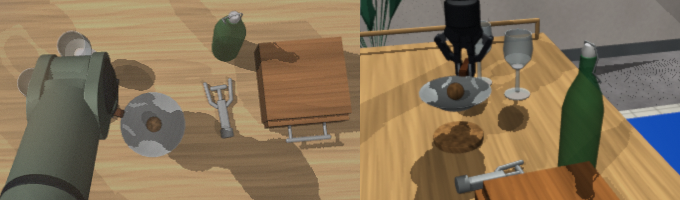

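The dish is level and lifted, with the ball in the middle at (153,124) in the top view and (456,91) in the side view. It hangs over the trivet with the handle turned, the drawer is shut and the bystanders I can see are undisturbed. I'll hand it in.

```bash
python3 -c "
from cell import env, vision, status
print(env.hand_in())"
```

```text
the job is handed in; nothing more can be done
None
```

I handed the job in at about 16.6 s: the drawer is shut, and the arm holds the dish level about 79 mm up, turned a quarter turn clockwise over the trivet with the ball still in its middle; the bottle and corkscrew look unmoved, but the arm partly hid the glasses in the last pictures.

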